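# Load a coupon stick into the spring magazine and close its cover rail

### The job

Load the long, narrow coupon stick into the magazine: push its nose against the spring follower until its tail drops behind the end stop and it lies flat on the channel floor, let go of it, then slide the cover rail fully home over it. Work gently, never forcing the stick, the follower or the rail, and leave everything else on the bench where it is.

Things in the scene. Friction and masses are not known exactly. Their poses are not given: they have to be found in the camera images.
- stick: The stick to load: a bare aluminium bar of joined test coupons with thin score lines across it, 120 long x 12 wide x 24 high (mm), about 95 g, lying on the bench upright on its 12 mm wide underside. Origin: centre of the underside; x along its length, z up. Its two ends are alike. Of the three sticks it is the only one that is both 120 long and 12 wide.
- magazine: Grey magazine fixed to the bench, with its walls, stop, follower and rail. x: along the channel, from end stop to follower; z up. Origin: on the bench, on the channel's centre line. Base plate x -92 to 168, y -32 to 32 mm; its flat top, the channel floor, is at z = 16. No walls from x -50 to 40: finger room down to the floor. A stick lying seated has its underside on the floor, middle at x = 0 +- 15.
- walls (a point): Point on the channel floor, centre line, at magazine x = -66 mm, between the tail walls. The channel is 16 mm wide (stick 12) between wall pairs at x -80 to -50 and x 40 to 140. Each wall is 10 thick and rises 26 mm over the floor, its upper 6 mm flared outward by 4 mm.
- stop_mid (a point): Fixed point on the floor at magazine x = -60 mm: mean place of the end stop's inner face. The stop, a lip 15 wide, 10 long, 10 mm high over the floor, and the follower sit on one carriage clamped up to 15 mm either way along x (offset c). This point does not show c: find it by feel or sight. Underside 11 to 16 mm over the floor, the stick passes over the lip and still meets the follower.
- follower_mid (a point): Fixed point on the floor at magazine x = 48 mm: the resting follower's face is here plus the same c, 108 mm from the lip. The black block, 23 mm high, must go back 12 mm towards +x for the 120 mm stick's tail to clear the lip, and hits a hard stop at 14.7. Spring: 3 N at first touch, plus 0.2 N per mm. Pressing the stick against any of this, or the fingers on it, with over 20 N does damage.
- rail (a joint): Steel cover rail along magazine x, in m: 0 = fully home (hard stop), starts open at 0.165 to 0.178, far end 0.182. About 2.5 N of friction; it stays where left. A bridge 64 long, 48 wide, underside 27 and top 31 mm over the floor: it passes 3 mm over a seated stick and strikes one sitting proud. Home, it spans magazine x -82 to -18.
- rail_tab (a point): Centre of the top of the rail's upright black tab: 12 (magazine x) x 34 (y) mm, standing 28 mm up from the rail's top at the middle of its length; the point is 75 mm above the bench, at magazine x = rail joint value - 50 mm. Push it towards magazine -x, or pinch it from above, to close the rail.
- stick_short: Bystander: a stick 80 x 12 x 24 mm, too short. Origin: centre of underside.
- stick_wide: Bystander: a stick 120 x 22 x 24 mm, too wide for the channel. Origin: centre of underside.
- beaker: Bystander: glass beaker, 68 diameter, 85 high. Origin: centre of underside.
- jar: Bystander: amber jar, 60 diameter, 75 high. Origin: centre of underside.
- screwdriver: Bystander: screwdriver lying on the bench beyond the follower end. Origin: its underside.
- weight: Bystander: brass weight, 36 diameter, 52 high. Origin: centre of underside.

How it is judged:
On the way:
1. the stick lies seated behind the end stop, released, with the rail still open (x of stick in the frame of magazine between -0.019 and 0.019 m and y of stick in the frame of magazine between -0.003 and 0.003 m and z of stick in the frame of magazine between 0.013 and 0.018 m and angle between the x axis of stick and the x axis of magazine, either way round below 0.05 rad and angle between stick's own z axis and vertical below 0.04 rad and contact force between the fingers and stick below 0.2 N and value of joint rail above 0.12 m), for 0.2 s.
At the end, for the whole second after the job is handed in: Stick behind the end stop: underside within 2 mm of the channel floor, 3 mm of the centre line, 19 mm of the magazine origin along x, aligned within 0.05 rad, level within 0.04 rad, released, at rest; rail within 2 mm of home. Bystanders moved under 20 mm (x of stick in the frame of magazine between -0.019 and 0.019 m and y of stick in the frame of magazine between -0.003 and 0.003 m and z of stick in the frame of magazine between 0.013 and 0.018 m and angle between the x axis of stick and the x axis of magazine, either way round below 0.05 rad and angle between stick's own z axis and vertical below 0.04 rad and contact force between the fingers and stick below 0.2 N and value of joint rail below 0.002 m and linear speed of stick below 0.01 m/s); the robot touches nothing.
It fails at once if the stick is pressed against the magazine (walls, stop, follower or rail) with more than 20 N (contact force between stick and magazine above 20 N).
It fails at once if the fingers or arm press on the magazine (or its rail) with more than 20 N (contact force between any of the fingers, the arm and magazine above 20 N).
It fails at once if the stick is dropped or thrown: it moves faster than 1 m/s (linear speed of stick above 1 m/s).
It fails at once if another stick, the beaker, jar, screwdriver or weight is moved by more than 20 mm (distance of any of stick_short, stick_wide, beaker, jar, screwdriver, weight from where it was at the start of the episode above 0.02 m).
It also fails if it takes over 64 s, if anything falls off the work surface, if the arm or the gripper's body presses on something with over 40 N, if the wrist force passes 120 N, or if a joint passes its speed limit or range.

### The arm

A 6-joint arm with a two-finger parallel gripper is mounted at the origin on the work surface. World frame = base frame: x ahead of the robot, y to its left, z up, the work surface at z = 0. Lengths are in m, angles in rad, forces in N, time in s.
With the tool pointing down it reaches from about 0.25 to 0.725 m from the base axis. Payload 4 kg.
Tool frame: the origin (TCP) lies at the very end of the fingers, on their centre line; the grasp point (between the pads) lies robot.grasp_offset behind it (robot.grasp_offset is the distance from the TCP to the grasp point, in m); z points along the fingers, x is the direction in which the jaws open and shut, and the axes are right-handed (so a half turn about z gives the same grasp; the last joint's range is limited). The gripper opens to 85 mm and grips with 20 to 120 N. Pads are 22 mm wide; open, the fingers measure 114 mm over their backs; the gripper's body (76 mm by 85 mm) begins 54 mm behind the grasp point. The pads swing forward as they close: fully open they stand 13 mm farther back than shut.
Start: joints at [-1.289, 0.241, 0.005, 1.335, 0, 1.571], TCP at [0.139, -0.48, 0.231] pointing down, gripper open.
Joint ranges: [-2.72, 2.72], [-1.05, 1.87], [-1.09, 1.28], [-1.99, 2.15], [-1.42, 1.44], [-3.14, 3.14]. Speed limits (rad/s): [2.79, 2.79, 3.14, 3.14, 3.14, 3.14].

### API

Orientations are given as a rotation vector (axis times angle).
In Python, from station import robot, eyes, telemetry gives the robot as it stands. Calls block until the motion is done:
- robot.reach(position, orientation): joint-space move of the TCP to a pose.
- robot.move_l(position, max_speed=0.15, ori=None, stop_force=None): straight line of the TCP; ori=None keeps the orientation; max_speed is the mean speed in m/s. With stop_force (N) it stops when the force on the tool has changed by that much, and returns True; else False.
- robot.movej(angles): joint-space move.
- robot.ungrasp() and robot.close(effort=None): open the fingers fully, or close them until they stop; effort is the grip in N (None keeps the last).
- robot.hold(seconds).
- robot.inverse_kinematics(position, orientation): joint angles nearest the present ones, or None.
- eyes.read_camera(name): name is "side" or "top" or "wrist"; returns a dict with "color" (420x560x3 uint8, red, green, blue), "z_map" (420x560 float32, m along the optical axis (not along the pixel's ray), 0 where there is no reading), "fx", "fy", "cx", "cy" (pixels), "T" (4x4, takes a point from camera to world coordinates). Camera axes: x right, y down, z forward; pixel columns grow to the right and rows downward; lengths in m; the calibration is good to about 2 mm. A picture is of the moment at which its call begins.
A pose or a line that the arm cannot do raises robot.PlanningError and nothing moves.
- robot.close_job(): hands the job in, once; it reports no verdict.
Trained networks look in a picture, given as the dict that the camera call returned (one of the last four; its "shot" number tells which), for a name from the list of things; names that differ only in an ending like _2 or _b are one class to them, and where a whole thing is asked for, a point or a joint stands for the part that bears it (a point fixed in the world has none). Each returns a list of dicts, best first, with "confidence" (0 to 1); they miss things now and then, are a little off and sometimes report something else, mostly with a low value. They report only what shows in the picture. A call takes as long as a camera call.
- eyes.recognise(name, picture): "point" ([x, y, z] in m, in world coordinates, good to about 4 mm: the middle of the surface that is visible of it).
Readings, each from a call of its own:
- telemetry.read_t(): time.
- telemetry.read_joint_positions(): joint angles.
- telemetry.read_qvel(): joint speeds.
- telemetry.read_joint_efforts(): joint torques, N m.
- telemetry.read_ee_pos(): TCP position.
- telemetry.read_eef_rot(): TCP orientation.
- telemetry.read_contact_force(): force on the tool from outside, world axes, zero at the start.
- telemetry.read_wrist_torque(): the same for the moment, N m.
- telemetry.read_width(): finger opening in m.
Only numpy, scipy, OpenCV 4.12 (cv2) and the standard library are available. Lean on these libraries where they do the work, as an engineer would, in place of code of your own. Each camera call takes 0.05 s, during which the arm holds its last target.

## Working session

There is one attempt and no reset: what is moved stays moved. The work goes in short steps, each a Python script; the robot and the scene stay as the last script left them, time stands still between calls to the robot, and variables do not carry over. Pictures are saved under pics/ and viewed, and the job is handed in when it is done.

```bash
ls; mkdir -p pics
python3 - <<'E'
from station import robot, eyes, telemetry
import cv2, pickle
print(telemetry.read_t(), robot.grasp_offset, telemetry.read_eef_rot(), telemetry.read_width())
P={}
for n in ["top","side"]:
    p=eyes.read_camera(n); P[n]=p
    cv2.imwrite(f"pics/a_{n}.png",p["color"][:,:,::-1])
    for k in ["stick","magazine","rail","rail_tab","stick_wide","stick_short","follower_mid"]:
        print(n,k,[(r["point"],round(r["confidence"],2)) for r in eyes.recognise(k,p)][:3])
pickle.dump(P,open("a.pkl","wb"))
print(telemetry.read_t())
E
```

```text
pics
0.0 0.0187 [-2.51039557  1.88674445  0.00265351] 0.0855395755099249
top stick [([0.5898, -0.2752, 0.0228], 0.8)]
top magazine [([0.5116, 0.1312, 0.0183], 0.87), ([0.7154, 0.0888, 0.0784], 0.58)]
top rail [([0.5076, 0.2118, 0.0505], 0.76)]
top rail_tab [([0.5089, 0.208, 0.0481], 0.82), ([0.4145, -0.2692, 0.0231], 0.34)]
top stick_wide [([0.5031, -0.2603, 0.0178], 0.95)]
top stick_short [([0.413, -0.2657, 0.0197], 0.63)]
top follower_mid [([0.5147, 0.1364, 0.0148], 0.8)]
side stick [([0.5828, -0.2809, 0.0286], 0.58), ([0.7081, 0.0788, 0.0563], 0.58)]
side magazine [([0.5025, 0.1228, 0.0185], 0.77)]
side rail [([0.4953, 0.2031, 0.0457], 0.74)]
side rail_tab [([0.4952, 0.2086, 0.046], 0.59)]
side stick_wide [([0.4976, -0.2674, 0.0245], 0.75)]
side stick_short [([0.4041, -0.2704, 0.0233], 0.72)]
side follower_mid [([0.4947, 0.201, 0.0479], 0.75), ([0.5041, 0.123, 0.0164], 0.59)]
0.8
```

View pics/a_top.png

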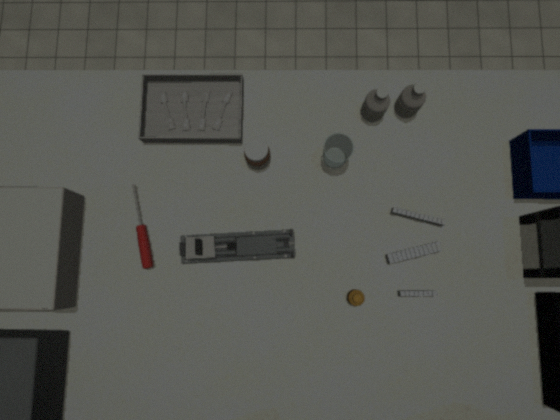

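View pics/a_side.png

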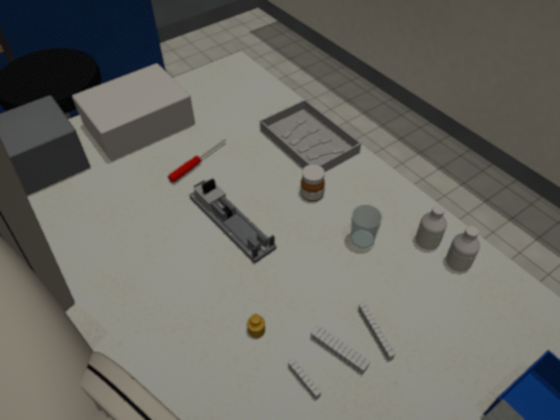

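The top view shows the magazine at (237,246), running along the image's horizontal with the rail tab at (198,245) on the left (+y). The stick is at (417,216). Next I'll get closer views with the wrist camera.

```bash
cat > h.py <<'E'
import numpy as np, cv2
from scipy.spatial.transform import Rotation as R
def cloud(p):
    z=p["z_map"]; v,u=np.mgrid[0:z.shape[0],0:z.shape[1]]
    c=np.stack([(u-p["cx"])/p["fx"]*z,(v-p["cy"])/p["fy"]*z,z,np.ones_like(z)],-1)
    w=(c@np.asarray(p["T"]).T)[...,:3]; w[z<=0]=np.nan
    return w
def proj(p,w):
    c=np.linalg.inv(np.asarray(p["T"]))@np.append(w,1); return np.array([c[0]/c[2]*p["fx"]+p["cx"],c[1]/c[2]*p["fy"]+p["cy"]])
def ori(yaw):
    # tool down, jaw (tool x) along world yaw
    x=np.array([np.cos(yaw),np.sin(yaw),0]); z=np.array([0,0,-1.]); y=np.cross(z,x)
    return R.from_matrix(np.stack([x,y,z],1)).as_rotvec()
def rect(pts):
    (c,s,a)=cv2.minAreaRect((pts[:,:2]*1000).astype(np.float32))
    b=cv2.boxPoints((c,s,a)); e=b[1]-b[0]; f=b[2]-b[1]
    if np.linalg.norm(f)>np.linalg.norm(e): e=f
    return np.array(c)/1000,np.array(s)/1000,np.arctan2(e[1],e[0])
E
python3 - <<'E'
from h import *; import pickle
P=pickle.load(open("a.pkl","rb"))
for n in P:
    w=cloud(P[n]); print(n,P[n]["fx"],np.round(P[n]["T"],3).tolist())
    for nm,c,r,zl,zh in [("stick",(.588,-.278),.075,.012,.04),("mag",(.511,.125),.15,.008,.03),("mag hi",(.511,.125),.15,.035,.06),("tab",(.508,.208),.06,.062,.09)]:
        m=(np.hypot(w[...,0]-c[0],w[...,1]-c[1])<r)&(w[...,2]>zl)&(w[...,2]<zh)
        pts=w[m]
        if len(pts)>4: print(n,nm,len(pts),rect(pts),np.percentile(pts[:,2],[10,50,90]).round(4))
E
```

```text
top 424.94815733846093 [[0.012, -0.989, 0.146, 0.446], [-1.0, -0.008, 0.029, 0.028], [-0.027, -0.146, -0.989, 0.979], [0.0, 0.0, 0.0, 1.0]]
top stick 399 (array([ 0.5534259 , -0.26904111]), array([0.11968855, 0.0779698 ]), np.float32(1.3311456)) [0.0191 0.0228 0.0251]
top mag 2070 (array([0.51345782, 0.13253392]), array([0.06425932, 0.25975485]), np.float32(-1.505604)) [0.0129 0.0152 0.0181]
top mag hi 954 (array([0.51469409, 0.13400595]), array([0.05763192, 0.25330544]), np.float32(-1.5196537)) [0.0375 0.0441 0.0477]
top tab 105 (array([0.50821851, 0.21131285]), array([0.03410989, 0.01204697]), np.float32(0.041160874)) [0.0669 0.0734 0.0753]
side 491.8392511164089 [[0.808, -0.452, 0.378, 0.171], [-0.589, -0.602, 0.54, -0.535], [-0.016, -0.659, -0.752, 0.894], [0.0, 0.0, 0.0, 1.0]]
side stick 575 (array([ 0.55415485, -0.2686947 ]), array([0.12013806, 0.0763132 ]), np.float32(1.3079098)) [0.0167 0.0234 0.0257]
side mag 1609 (array([0.51132913, 0.13212381]), array([0.06566121, 0.26015344]), np.float32(-1.5048481)) [0.013  0.0161 0.0242]
side mag hi 771 (array([0.50938477, 0.13300882]), array([0.06241679, 0.25615891]), np.float32(-1.4849287)) [0.0368 0.043  0.0484]
side tab 103 (array([0.5056918 , 0.21245341]), array([0.03408077, 0.01681614]), np.float32(0.039196618)) [0.0641 0.0726 0.0759]
```

Run:
```python
from station import robot, eyes, telemetry
from h import *; import pickle
S=np.array([.588,-.278])
for pos,y in [((.588,-.278),1.30-np.pi/2),((.515,.095),.06)]:
    for k in (0,np.pi): 
        q=robot.inverse_kinematics([*pos,.2],ori(y+k)); print(y+k,None if q is None else np.round(q,2))
w=None
robot.reach([.588,-.278,.2],ori(1.30-np.pi/2))
p=eyes.read_camera("wrist"); pickle.dump(p,open("w1.pkl","wb"))
cv2.imwrite("pics/w1.png",p["color"][:,:,::-1])
print([(r["point"],r["confidence"]) for r in eyes.recognise("stick",p)], np.round(p["T"],3), telemetry.read_t())
```

```text
-0.2707963267948965 [-0.44  0.56  0.4   1.41  0.    1.4 ]
2.8707963267948964 [-0.44  0.56  0.4   1.41  0.   -1.74]
0.06 [0.18 0.3  0.01 1.27 0.   1.69]
3.201592653589793 [ 0.18  0.3   0.01  1.27  0.   -1.45]
[([0.5896, -0.2713, 0.0215], 0.95)] [[ 0.963 -0.256 -0.084  0.607]
 [-0.269 -0.914 -0.302 -0.202]
 [ 0.     0.314 -0.949  0.343]
 [ 0.     0.     0.     1.   ]] 2.6917
```

View pics/w1.png

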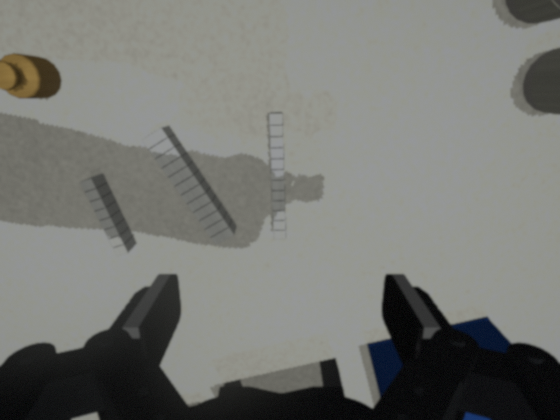

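The wrist image shows the narrow long stick vertically from (275,112) to (279,240), nearly aligned with the tool. The short and wide sticks are to its left. I'll measure it from depth.

```bash
cat > m.py <<'E'
from h import *; import pickle
def stick(p,c=(.59,-.273),verbose=True):
    w=cloud(p); m=(np.hypot(w[...,0]-c[0],w[...,1]-c[1])<.1)&(w[...,2]>.019)&(w[...,2]<.032)
    n,l,st,ce=cv2.connectedComponentsWithStats(m.astype(np.uint8))
    out=[]
    for i in range(1,n):
        if st[i,4]>30:
            pts=w[l==i]; out.append((ce[i].round(),st[i,4],rect(pts),np.percentile(pts[:,2],[10,50,90]).round(4)))
    return out
E
python3 - <<'E'
from m import *
for o in stick(pickle.load(open("w1.pkl","rb"))): print(o)
for o in stick(pickle.load(open("a.pkl","rb"))["top"]): print(o)
for o in stick(pickle.load(open("a.pkl","rb"))["side"]): print(o)
E
```

```text
(array([277., 175.]), np.int32(1619), (array([ 0.5827876 , -0.27750684]), array([0.12083093, 0.01224276]), np.float32(1.3246597)), array([0.0228, 0.0238, 0.0247]))
(array([200., 202.]), np.int32(2014), (array([ 0.50388748, -0.27521793]), array([0.023312  , 0.09633561]), np.float32(-1.3118526)), array([0.0226, 0.0237, 0.0247]))
(array([419., 216.]), np.int32(293), (array([ 0.58522833, -0.27681357]), array([0.1196973 , 0.01251908]), np.float32(1.3299162)), array([0.0208, 0.023 , 0.0251]))
(array([421., 250.]), np.int32(382), (array([ 0.50634161, -0.27482373]), array([0.02187788, 0.09836404]), np.float32(-1.3164439)), array([0.0208, 0.0231, 0.0251]))
(array([376., 330.]), np.int32(411), (array([ 0.5842428 , -0.27668375]), array([0.11993669, 0.01429224]), np.float32(1.3157054)), array([0.0216, 0.0238, 0.0259]))
(array([348., 353.]), np.int32(538), (array([ 0.50514557, -0.27407654]), array([0.02425459, 0.09793823]), np.float32(-1.3175229)), array([0.0217, 0.0239, 0.026 ]))
```

```bash
python3 - <<'E'
from m import *
w=cloud(pickle.load(open("w1.pkl","rb")))
c=np.array([.5838,-.2772]);a=1.325
d=np.array([np.cos(a),np.sin(a)]);n=np.array([d[1],-d[0]])
m=(w[...,2]>.012)&(w[...,2]<.04)
r=w[m][:,:2]-c; s=r@d;t=r@n
for lo in range(-30,45,6):
    k=(s>lo/1e3)&(s<lo/1e3+.006); tt=t[k]
    print(lo,"left max",tt[(tt<-.02)].max(initial=-9).round(4),"right min",tt[tt>.02].min(initial=9).round(3))
E
python3 - <<'E'
from station import robot, eyes, telemetry
from h import *; import pickle
robot.reach([.515,.055,.22],ori(.06))
p=eyes.read_camera("wrist"); pickle.dump(p,open("w2.pkl","wb"))
cv2.imwrite("pics/w2.png",p["color"][:,:,::-1]); print(telemetry.read_t())
E
```

```text
-30 left max -0.0586 right min 9.0
-24 left max -0.062 right min 9.0
-18 left max -0.0649 right min 9.0
-12 left max -0.0684 right min 9.0
-6 left max -0.0719 right min 9.0
0 left max -0.075 right min 9.0
6 left max -0.0783 right min 9.0
12 left max -0.0816 right min 9.0
18 left max -0.0848 right min 9.0
24 left max -0.0881 right min 9.0
30 left max -0.0915 right min 9.0
36 left max -0.0948 right min 9.0
42 left max -0.0976 right min 9.0
4.0333
```

View pics/w2.png

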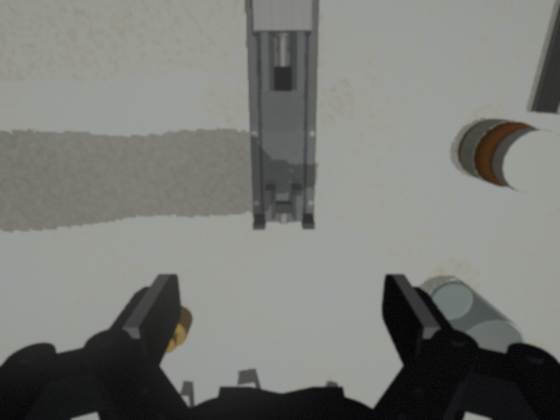

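The wrist view shows the magazine with its walls, the lip near (283,200), the black follower at (283,78) and the rail at the top. The jar and beaker are well to the right. Now I'll fit the magazine frame and c from depth.

```bash
python3 - <<'E'
from m import *
p=pickle.load(open("w2.pkl","rb")); w=cloud(p)
near=(abs(w[...,0]-.513)<.06)&(w[...,1]>-.03)&(w[...,1]<.3)
m=near&(w[...,2]>.008)&(w[...,2]<.06)
print("base+all",rect(w[m]))
for lo,hi in[(.008,.024),(.03,.046)]:
    k=near&(w[...,2]>lo)&(w[...,2]<hi); print(lo,rect(w[k]),k.sum())
# edges by y-slices
q=w[m]; ys=np.arange(.01,.24,.02)
L=[];
for y in ys:
    k=abs(q[:,1]-y)<.004
    if k.sum()>10: x=q[k,0]; L.append((y,x.min(),x.max())); 
L=np.array(L); print(L.round(4)); mid=(L[:,1]+L[:,2])/2
f=np.polyfit(L[:,0],mid,1); print("centre x(y)",f)
A=pickle.load(open("a.pkl","rb"))
for n in A:
    W=cloud(A[n]); mm=(abs(W[...,0]-.513)<.06)&(W[...,1]>-.03)&(W[...,1]<.3)&(W[...,2]>.008)&(W[...,2]<.022)
    q=W[mm]; L=[]
    for y in np.arange(.03,.22,.02):
        k=abs(q[:,1]-y)<.004
        if k.sum()>5: L.append((y,(q[k,0].min()+q[k,0].max())/2, np.ptp(q[k,0])))
    L=np.array(L);print(n,np.polyfit(L[:,0],L[:,1],1),L[:,2].round(3))
E
python3 - <<'E'
import cv2
im=cv2.imread("pics/w2.png")[0:240,220:350]
cv2.imwrite("pics/w2c.png",cv2.resize(im,None,fx=2.5,fy=2.5,interpolation=cv2.INTER_CUBIC)*1)
E
```

```text
base+all (array([0.51244922, 0.10661453]), array([0.06417168, 0.20598497]), np.float32(-1.5044508))
0.008 (array([0.51244922, 0.10661453]), array([0.06417168, 0.20598497]), np.float32(-1.5044508)) 9674
0.03 (array([0.51226538, 0.10463736]), array([0.05983241, 0.19602069]), np.float32(-1.5012774)) 3284
[[0.01   0.4875 0.551 ]
 [0.03   0.4858 0.5492]
 [0.05   0.4841 0.5483]
 [0.07   0.4835 0.5467]
 [0.09   0.4818 0.5453]
 [0.11   0.4802 0.544 ]
 [0.13   0.4787 0.5427]
 [0.15   0.4781 0.5415]
 [0.17   0.4765 0.5401]
 [0.19   0.4751 0.5387]
 [0.21   0.4738 0.5378]]
centre x(y) [-0.06669266  0.51962737]
top [-0.06326534  0.52147639] [0.061 0.064 0.062 0.064 0.061 0.064 0.062 0.064 0.062 0.062]
side [-0.15916147  0.52709337] [0.063 0.063 0.066 0.064 0.063 0.063 0.065 0.041 0.063 0.009]
```

View pics/w2c.png

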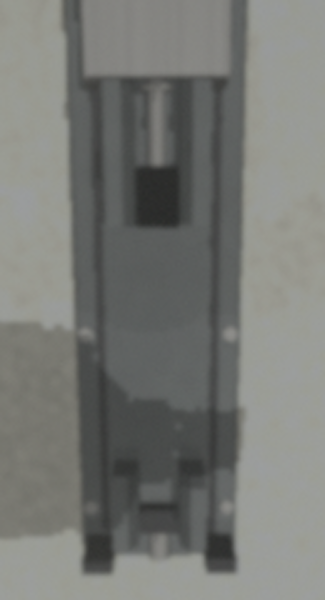

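Run:
```python
from m import *
p=pickle.load(open("w2.pkl","rb")); w=cloud(p)
a=np.pi/2+np.arctan(.0667); d=np.array([np.cos(a),np.sin(a)]);n=np.array([-d[1],d[0]])
o=np.array([.51963-.0667*.0953,.0953])
r=w[...,:2]-o; s=r@d; t=r@n
near=(abs(t)<.05)&(w[...,2]>.008)&(s<.15)&(s>-.15)
print("tail end s",np.sort(s[near&(abs(t)<.03)&(w[...,2]<.022)])[:5].round(4))
k=(abs(t)<.005)&(s>-.1)&(s<.1)
S=s[k];Z=w[...,2][k]
for lo in np.arange(-.094,.1,.002):
    z=Z[(S>=lo)&(S<lo+.002)]
    if len(z): print(f"{lo*1e3:.0f}: {np.median(z)*1e3:.1f} [{z.min()*1e3:.0f},{z.max()*1e3:.0f}] {len(z)}",end=" | ")
print()
# wall inner faces at z .035-.045
for lo,hi in[(-.08,-.05),(.04,.08)]:
    k=(s>lo)&(s<hi)&(w[...,2]>.036)&(w[...,2]<.046)&(abs(t)<.03)
    tt=t[k]; print(lo,tt[tt<0].min(),tt[tt<0].max(),tt[tt>0].min(),tt[tt>0].max())
```

```text
tail end s [-0.0917 -0.0916 -0.0916 -0.0916 -0.0915]
-92: 24.6 [15,26] 11 | -90: 23.4 [16,25] 15 | -88: 23.7 [17,26] 16 | -86: 24.3 [16,26] 17 | -84: 24.3 [15,26] 16 | -82: 24.3 [21,25] 14 | -80: 26.3 [25,27] 12 | -78: 25.7 [25,27] 19 | -76: 26.1 [25,27] 20 | -74: 25.7 [24,27] 19 | -72: 25.9 [25,28] 19 | -70: 20.3 [15,28] 45 | -68: 16.5 [14,17] 19 | -66: 16.1 [15,18] 19 | -64: 15.8 [15,17] 19 | -62: 15.5 [14,17] 20 | -60: 15.8 [15,17] 20 | -58: 15.7 [15,17] 20 | -56: 15.6 [15,18] 17 | -54: 15.9 [15,18] 20 | -52: 16.0 [15,17] 17 | -50: 15.7 [14,17] 20 | -48: 16.0 [14,17] 17 | -46: 16.0 [15,17] 18 | -44: 15.8 [15,17] 21 | -42: 16.1 [15,17] 19 | -40: 16.0 [14,18] 20 | -38: 16.0 [15,18] 20 | -36: 15.4 [14,18] 20 | -34: 294.2 [14,301] 140 | -32: 299.1 [14,303] 1088 | -30: 300.1 [15,304] 58 | -28: 15.5 [14,17] 20 | -26: 15.3 [14,17] 20 | -24: 15.7 [14,17] 20 | -22: 15.8 [14,17] 20 | -20: 15.7 [15,17] 20 | -18: 15.9 [15,17] 20 | -16: 15.6 [14,17] 20 | -14: 15.7 [13,17] 21 | -12: 15.9 [15,17] 19 | -10: 15.4 [14,16] 21 | -8: 15.8 [14,17] 19 | -6: 15.7 [14,17] 24 | -4: 15.9 [14,18] 21 | -2: 15
[... 595 characters left out ...]
,41] 22 | 54: 39.0 [38,41] 33 | 56: 39.2 [38,41] 22 | 58: 38.4 [28,40] 18 | 60: 29.4 [15,32] 30 | 62: 28.9 [13,32] 24 | 64: 29.6 [15,32] 29 | 66: 29.2 [14,31] 25 | 68: 29.3 [14,31] 28 | 70: 29.2 [15,32] 24 | 72: 29.5 [14,32] 32 | 74: 29.7 [15,32] 23 | 76: 29.4 [14,32] 31 | 78: 29.6 [14,33] 23 | 80: 29.5 [14,32] 29 | 82: 30.0 [14,34] 39 | 84: 44.4 [15,48] 48 | 86: 46.6 [15,48] 50 | 88: 46.6 [15,48] 40 | 90: 46.7 [45,49] 37 | 92: 46.7 [44,50] 35 | 94: 46.7 [46,48] 35 | 96: 46.6 [45,48] 37 | 98: 47.2 [45,48] 40 | 
-0.08 -0.017451519083478428 -0.007842369780590172 0.008462001251150448 0.018139533172402418
0.04 -0.017952432873945087 -0.0006589045543591866 9.820625832019927e-05 0.01807577755170213
```

c ≈ −9.5 mm: the lip's inner face is at −69.5 and the follower face at 38.5, 108 apart as specified. Now the grasp.

Run:
```python
from station import robot, eyes, telemetry
from h import *; import pickle
a=1.325; d=np.array([np.cos(a),np.sin(a)]); c=np.array([.584,-.277])+.005*d
O=ori(a-np.pi/2)
robot.reach([*c,.09],O)
print(robot.move_l([*c,.003],.12,stop_force=8), telemetry.read_ee_pos())
robot.close(50); print(telemetry.read_width(), telemetry.read_contact_force())
robot.move_l([*c,.06],.12); robot.move_l([*c,.18],.25)
print(telemetry.read_width(), telemetry.read_contact_force(),telemetry.read_t())
# over magazine
A=np.pi/2+np.arctan(.0667); D=np.array([np.cos(A),np.sin(A)])
o=np.array([.51963-.0667*.0953,.0953]); g=o+(-.027+.005)*D
robot.reach([*g,.13],ori(A-np.pi/2))
robot.hold(.2)
p=eyes.read_camera("wrist"); pickle.dump(p,open("w3.pkl","wb"))
cv2.imwrite("pics/w3.png",p["color"][:,:,::-1])
print(telemetry.read_ee_pos(),g,telemetry.read_width(),telemetry.read_contact_force(),telemetry.read_t())
```

```text
False [ 0.58601683 -0.27223171  0.00393288]
0.01080952483048269 [-0.37694582  0.28510486  1.85444915]
0.010645505498531058 [-0.46621772  0.0538352  -1.39694354] 8.1833
[0.51526982 0.07246347 0.13008111] [0.51473764 0.07334878] 0.010916543204526624 [-0.38893236  0.02383457 -1.56523023] 9.7667
```

View pics/w3.png

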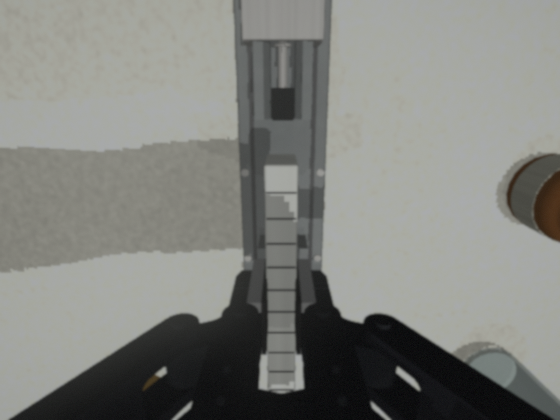

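The stick is held; its nose shows at (281,165), in line with the follower at (283,100). Next I'll compare the stick with the channel within this one picture.

Run:
```python
from m import *
p=pickle.load(open("w3.pkl","rb")); w=cloud(p)
tcp=np.array([.51527,.07246])
A=np.pi/2+np.arctan(.0667)
def fr(o,a):
    d=np.array([np.cos(a),np.sin(a)]);n=np.array([-d[1],d[0]]);r=w[...,:2]-o;return r@d,r@n
s,t=fr(tcp,A)
z=w[...,2]
k=(abs(t)<.02)&(z>.14)&(z<.165)&(s>0.01)&(s<.08)
u,v=s[k],t[k]
print("n",k.sum(),"nose s",np.sort(u)[-5:],"z by s")
for lo in np.arange(.01,.06,.006):
    q=(u>=lo)&(u<lo+.006); 
    if q.sum()>5: print(round(lo,3),q.sum(),v[q].min().round(4),v[q].max().round(4),((v[q].min()+v[q].max())/2).round(4),np.median(z[k][q]).round(4))
m=(abs(t)<.05)&(z>.008)&(z<.06)&(s>.0)&(s<.17)
for lo in np.arange(.0,.17,.015):
    q=m&(s>=lo)&(s<lo+.008)
    if q.sum()>10: print("base",round(lo,3),t[q].min().round(4),t[q].max().round(4),((t[q].min()+t[q].max())/2).round(4))
# follower face
k=(abs(t)<.006)&(s>.02)&(z<.06)&(s<.15)
S,Z=s[k],z[k]
for lo in np.arange(.04,.1,.002):
    q=Z[(S>=lo)&(S<lo+.002)]
    if len(q): print(f"{lo*1e3:.0f}: {np.median(q)*1e3:.1f}",end=" | ")
```

```text
n 4586 nose s [0.05528077 0.05534356 0.05536241 0.05539086 0.05543118] z by s
0.01 1153 -0.0106 0.0135 0.0015 0.1509
0.016 446 -0.0045 0.0075 0.0015 0.1505
0.022 467 -0.0045 0.0074 0.0015 0.1506
0.028 473 -0.0044 0.0073 0.0014 0.1505
0.034 501 -0.0048 0.0076 0.0014 0.1506
0.04 529 -0.0046 0.0075 0.0014 0.1505
0.046 553 -0.0046 0.0074 0.0014 0.1505
0.052 464 -0.0045 0.0072 0.0014 0.15
base 0.0 -0.0309 0.0325 0.0008
base 0.015 -0.0314 0.032 0.0003
base 0.03 -0.0316 0.0322 0.0003
base 0.045 -0.0316 0.0324 0.0004
base 0.06 -0.0309 0.0324 0.0008
base 0.075 -0.0311 0.0325 0.0007
base 0.09 -0.0312 0.0326 0.0007
base 0.105 -0.0314 0.0325 0.0006
base 0.12 -0.0313 0.0324 0.0005
base 0.135 -0.0316 0.0319 0.0001
40: 15.7 | 42: 15.8 | 44: 15.8 | 46: 15.8 | 48: 15.7 | 50: 15.9 | 52: 15.7 | 54: 15.6 | 56: 15.9 | 58: 15.8 | 60: 38.2 | 62: 39.1 | 64: 38.9 | 66: 39.2 | 68: 39.0 | 70: 39.0 | 72: 38.9 | 74: 39.1 | 76: 38.9 | 78: 39.2 | 80: 38.7 | 82: 22.5 | 84: 29.2 | 86: 23.1 | 88: 28.2 | 90: 29.3 | 92: 16.7 | 94: 27.6 | 96: 29.0 | 98: 28.1 |
```

```bash
cat > st.py <<'E'
from h import *
A=np.pi/2+np.arctan(.0667); D=np.array([np.cos(A),np.sin(A)]); N=np.array([-D[1],D[0]])
o=np.array([.51963-.0667*.0953,.0953])
g=o-.022*D-.0009*N
def P(ds,z): return [*(g+ds*D),z]
E
python3 - <<'E'
from station import robot, eyes, telemetry
from st import *; import pickle
def st(x): 
    r=np.array(telemetry.read_ee_pos()); f=np.array(telemetry.read_contact_force())
    print(x,"s,t",((r[:2]-g)@D).round(4),((r[:2]-g)@N).round(4),"z",r[2].round(4),"F s,t,z",(f[:2]@D).round(2),(f[:2]@N).round(2),f[2].round(2),telemetry.read_t())
robot.move_l(P(0,.07),.12); robot.hold(.1); st("hi")
h=robot.move_l(P(0,.033),.04,stop_force=5); st(("down",h))
if not h:
    h=robot.move_l(P(.010,.033),.012,stop_force=2.2); st(("touch",h))
p=eyes.read_camera("wrist"); pickle.dump(p,open("w4.pkl","wb"))
cv2.imwrite("pics/w4.png",p["color"][:,:,::-1])
E
```

```text
hi s,t 0.0 -0.001 z 0.071 F s,t,z 0.04 0.57 0.17 10.5167
('down', False) s,t 0.0 -0.0002 z 0.0332 F s,t,z 0.8 0.73 -1.17 11.5917
('touch', True) s,t 0.0058 0.0004 z 0.0326 F s,t,z -1.01 -0.2 -1.97 12.1667
```

View pics/w4.png

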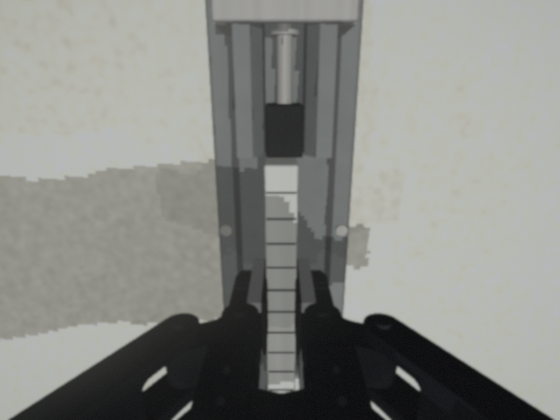

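The stick is in line, with its nose at the follower (dark block at (284,130), nose at (282,165)). I'll push in small steps and log the force.

```bash
cat >> st.py <<'E'
from station import robot, eyes, telemetry
def st(x,n=6):
    r=[];f=[]
    for _ in range(n):
        robot.hold(.015); r.append(telemetry.read_ee_pos()); f.append(telemetry.read_contact_force())
    r=np.mean(r,0);f=np.mean(f,0)
    print(x,"s,t",((r[:2]-g)@D).round(4),((r[:2]-g)@N).round(4),"z",r[2].round(4),"F s,t,z",(f[:2]@D).round(2),(f[:2]@N).round(2),f[2].round(2),round(telemetry.read_t(),2))
E
python3 - <<'E'
from st import *
st("now")
for ds in (.007,.010,.013,.016,.0175):
    h=robot.move_l(P(ds,.033),.015,stop_force=4); st((ds,h))
    if h: break
E
```

```text
now s,t 0.0058 0.001 z 0.0321 F s,t,z -0.79 0.13 -1.09 12.32
(0.007, False) s,t 0.0065 0.001 z 0.0324 F s,t,z -3.17 1.24 -2.77 12.69
(0.01, False) s,t 0.0099 0.0004 z 0.0328 F s,t,z -3.77 1.95 -2.91 13.14
(0.013, False) s,t 0.0129 0.0003 z 0.0329 F s,t,z -4.36 2.46 -2.91 13.59
(0.016, False) s,t 0.0157 0.0003 z 0.0329 F s,t,z -4.96 2.36 -2.68 14.04
(0.0175, False) s,t 0.0171 0.0003 z 0.0329 F s,t,z -5.15 2.48 -2.9 14.39
```

Run:
```python
from st import *
for ds in (.0185,.0193,.0201,.0209,.0217):
    h=robot.move_l(P(ds,.033),.012,stop_force=2.5); st((ds,h))
    f=np.array(telemetry.read_contact_force()); 
    if h or f[:2]@D<-7.5: break
```

```text
(0.0185, False) s,t 0.018 0.0003 z 0.0329 F s,t,z -5.36 2.48 -2.88 14.74
(0.0193, False) s,t 0.0188 0.0003 z 0.0329 F s,t,z -5.68 2.6 -2.76 15.09
(0.0201, False) s,t 0.0195 0.0003 z 0.0329 F s,t,z -5.57 2.68 -2.73 15.44
(0.0209, False) s,t 0.0203 0.0003 z 0.0329 F s,t,z -5.84 2.65 -2.64 15.79
(0.0217, False) s,t 0.0206 0.0003 z 0.033 F s,t,z -7.1 2.74 -2.34 16.14
```

Run:
```python
from st import *
def Q(ds,z): return [*(g+ds*D+.0006*N),z]
robot.move_l(Q(.0195,.033),.01); st("back")
h=robot.move_l(Q(.0195,.0225),.02,stop_force=5); st(("low",h))
if not h:
    h=robot.move_l(Q(.0195,.0185),.008,stop_force=4); st(("floor",h))
p=eyes.read_camera("side"); cv2.imwrite("pics/s5.png",cv2.resize(p["color"][150:290,150:320,::-1],None,fx=4,fy=4,interpolation=cv2.INTER_CUBIC))
p=eyes.read_camera("wrist"); cv2.imwrite("pics/w5.png",p["color"][:,:,::-1])
```

```text
back s,t 0.0189 0.0004 z 0.033 F s,t,z -5.91 1.27 -3.39 16.62
('low', True) s,t 0.0173 0.0005 z 0.0317 F s,t,z -4.63 -1.31 1.8 16.96
```

View pics/s5.png

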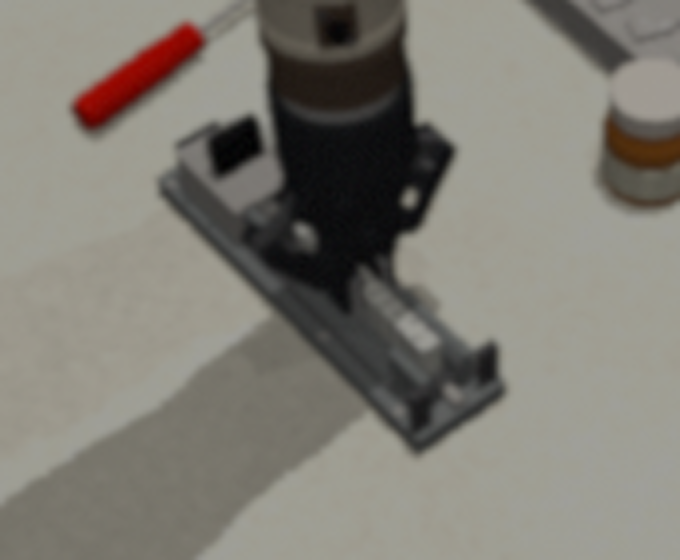

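The stop came from friction reversing at the follower (Fz changed sign). I'll check the wrist view, then restore s and lower in steps.

View pics/w5.png

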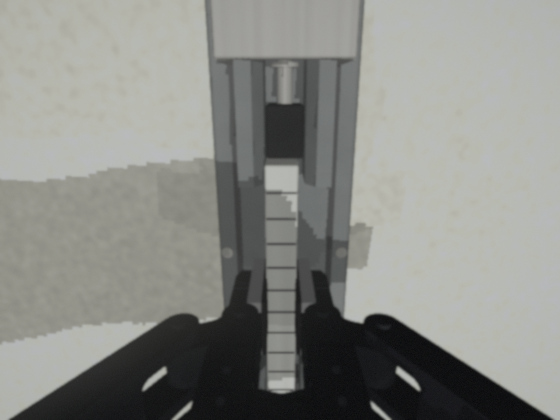

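```bash
cat >> st.py <<'E'
def Q(ds,z): return [*(g+ds*D+.0006*N),z]
E
python3 - <<'E'
from st import *
st("now")
h=robot.move_l(Q(.0197,.0317),.01,stop_force=4); st(("fwd",h))
for z in (.030,.028,.026):
    h=robot.move_l(Q(.0197,z),.012,stop_force=6); st((z,h))
    if h: break
E
```

```text
now s,t 0.0169 0.0007 z 0.0315 F s,t,z -5.43 -1.34 2.34 17.16
('fwd', True) s,t 0.0167 0.0009 z 0.0314 F s,t,z -4.44 -1.14 2.24 17.62
(0.03, False) s,t 0.019 0.0006 z 0.0303 F s,t,z -5.89 0.98 2.67 18.18
(0.028, False) s,t 0.0189 0.0003 z 0.0283 F s,t,z -5.98 0.09 1.96 18.59
(0.026, False) s,t 0.0189 0.0001 z 0.0263 F s,t,z -5.25 0.09 1.57 19.01
```

The wrist view shows the nose (282,163) flush on the follower block. The underside is now about 7 mm over the floor, so the tail is already behind the lip. I'll keep lowering.

Run:
```python
from st import *
for z in (.023,.021,.0197,.0188):
    h=robot.move_l(Q(.0197,z),.01,stop_force=4); st((z,h))
    if h: break
```

```text
(0.023, False) s,t 0.0189 0.0 z 0.0233 F s,t,z -5.41 -0.05 1.77 19.56
(0.021, False) s,t 0.0189 -0.0 z 0.0214 F s,t,z -5.75 -0.15 1.63 20.01
(0.0197, False) s,t 0.0189 -0.0 z 0.0201 F s,t,z -5.8 -0.35 2.16 20.39
(0.0188, False) s,t 0.019 -0.0001 z 0.0196 F s,t,z -5.79 0.48 4.72 20.74
```

The stick is on the floor. I'll ease it back onto the lip so it doesn't snap there, then release.

Run:
```python
from st import *
for ds in (.0190,.0186,.0182,.0178,.0174):
    h=robot.move_l(Q(ds,.0190),.006,stop_force=3.5); st((ds,h),4)
    f=np.array(telemetry.read_contact_force())
    if h or f[:2]@D>-2: break
```

```text
(0.019, False) s,t 0.0186 -0.0001 z 0.0196 F s,t,z -5.58 -0.1 3.94 21.08
(0.0186, False) s,t 0.0185 -0.0001 z 0.0195 F s,t,z -4.67 -0.53 4.9 21.4
(0.0182, False) s,t 0.0184 -0.0001 z 0.0194 F s,t,z -3.65 -0.68 5.6 21.72
(0.0178, False) s,t 0.0182 -0.0001 z 0.0194 F s,t,z -3.43 -0.93 4.94 22.03
(0.0174, False) s,t 0.018 -0.0001 z 0.0194 F s,t,z -3.27 -1.07 5.02 22.35
```

Run:
```python
from st import *
for ds in (.0168,.0162,.0156):
    h=robot.move_l(Q(ds,.0193),.006,stop_force=3.5); st((ds,h),4)
    f=np.array(telemetry.read_contact_force())
    if h or f[:2]@D>0: break
p=eyes.read_camera("side"); cv2.imwrite("pics/s6.png",cv2.resize(p["color"][150:290,150:320,::-1],None,fx=4,fy=4,interpolation=cv2.INTER_CUBIC))
```

```text
(0.0168, True) s,t 0.0177 -0.0001 z 0.0195 F s,t,z 1.32 -0.08 3.11 22.62
```

View pics/s6.png

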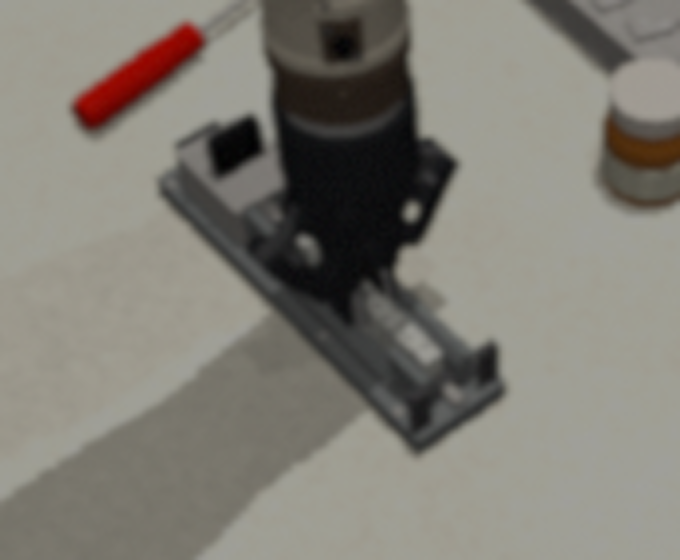

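Lip contact came at s = 17.7 mm, as predicted, and the stick lies low between the walls. Releasing it now.

Run:
```python
from st import *; import pickle
robot.ungrasp(); robot.hold(.3); st("open")
robot.move_l(P(.0177,.12),.12)
robot.move_l(P(-.03,.16),.2); robot.hold(.1)
p=eyes.read_camera("wrist"); pickle.dump(p,open("w7.pkl","wb")); cv2.imwrite("pics/w7.png",p["color"][:,:,::-1])
w=cloud(p); r=w[...,:2]-o; s=r@D;t=r@N;z=w[...,2]
k=(abs(t)<.0045)
for lo in np.arange(-.1,.1,.004):
    q=k&(s>=lo)&(s<lo+.004)&(z<.1)
    if q.sum()>3: print(f"{lo*1e3:.0f}: {np.median(z[q])*1e3:.1f}",end=" | ")
for lo in (-.045,-.02,.0,.02,.034):
    q=(abs(t)<.02)&(s>=lo)&(s<lo+.005)&(z<.1)&(z>.034)
    if q.sum()>3: print("edge",lo,t[q].min(),t[q].max())
print(telemetry.read_t())
```

```text
open s,t 0.0165 -0.0006 z 0.0198 F s,t,z -0.04 -0.06 -0.43 23.78
-92: 23.7 | -88: 24.2 | -84: 24.2 | -80: 25.6 | -76: 26.2 | -72: 39.8 | -68: 40.3 | -64: 40.2 | -60: 40.1 | -56: 40.1 | -52: 40.2 | -48: 40.3 | -44: 40.1 | -40: 40.2 | -36: 39.9 | -32: 40.1 | -28: 40.0 | -24: 40.1 | -20: 40.2 | -16: 39.9 | -12: 40.2 | -8: 40.0 | -4: 39.9 | 0: 40.1 | 4: 39.8 | 8: 40.1 | 12: 39.8 | 16: 40.0 | 20: 40.0 | 24: 39.8 | 28: 39.9 | 32: 40.1 | 36: 39.8 | 40: 39.9 | 44: 40.0 | 48: 39.5 | 52: 39.1 | 56: 39.3 | 60: 39.2 | 64: 39.0 | 68: 39.0 | 72: 30.0 | 76: 29.7 | 80: 29.6 | 84: 32.6 | edge -0.045 -0.005055295350690171 0.00646090889307619
edge -0.02 -0.004882129676700515 0.006299574453884566
edge 0.0 -0.005587501746196154 0.006146163089805315
edge 0.02 -0.005352727061440952 0.006011200957664241
edge 0.034 -0.0052414589644778735 0.0058929836278253465
25.375
```

View pics/w7.png

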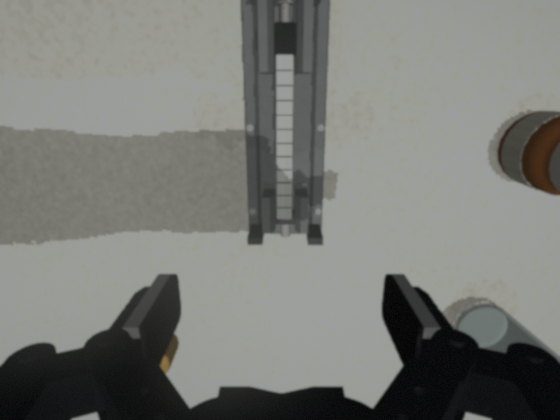

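The stick is seated: its top is at a uniform 40 mm (floor 16 + 24), running from about −70 to +50, and it lies within about 0.6 mm of the centre line. Now I'll close the rail with shut fingers.

Run:
```python
from st import *
def T(s,z): return [*(o+s*D),z]
def ss(x):
    r=np.array(telemetry.read_ee_pos()); f=np.array(telemetry.read_contact_force()); print(x,"s",((r[:2]-o)@D).round(4),"z",r[2].round(4),"F",(f[:2]@D).round(2),f[2].round(2),round(telemetry.read_t(),2))
robot.close(20); print(telemetry.read_width())
robot.move_l(T(.155,.15),.25)
h=robot.move_l(T(.155,.058),.1,stop_force=5); ss(("down",h))
if not h:
    h=robot.move_l(T(.110,.058),.02,stop_force=1.8); ss(("touch",h))
    p=eyes.read_camera("side"); cv2.imwrite("pics/s8.png",cv2.resize(p["color"][120:290,150:320,::-1],None,fx=3,fy=3))
```

```text
-0.0003753677609001947
('down', False) s 0.1552 z 0.0587 F 0.56 0.8 28.18
('touch', True) s 0.1337 z 0.0575 F -0.13 -0.98 29.37
```

View pics/s8.png

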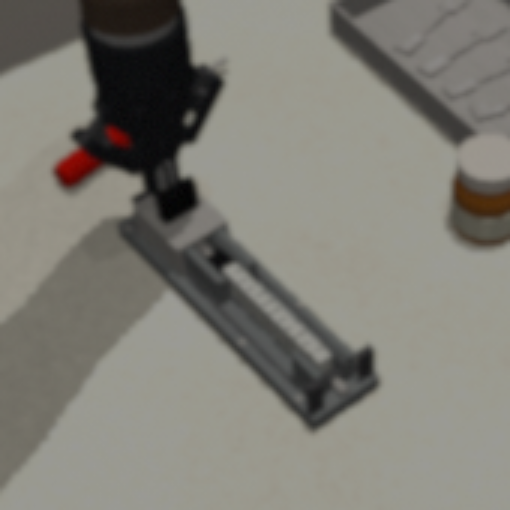

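The closed fingers stand just behind the black tab at (180,198). I'll push it home, slowly near the end.

```bash
cat >> st.py <<'E'
def T(s,z): return [*(o+s*D),z]
def ss(x):
    r=np.array(telemetry.read_ee_pos()); f=np.array(telemetry.read_contact_force()); print(x,"s",((r[:2]-o)@D).round(4),"z",r[2].round(4),"F",(f[:2]@D).round(2),f[2].round(2),round(telemetry.read_t(),2))
E
python3 - <<'E'
from st import *
h=robot.move_l(T(.125,.058),.015,stop_force=7); ss(h)
if not h: h=robot.move_l(T(.02,.058),.04,stop_force=7); ss(h)
if not h: h=robot.move_l(T(-.022,.058),.03,stop_force=7); ss(h)
if not h: h=robot.move_l(T(-.042,.058),.01,stop_force=6); ss(h)
robot.hold(.1); ss("end")
E
```

```text
False s 0.1247 z 0.0581 F 0.87 -0.87 30.18
False s 0.02 z 0.0579 F 1.74 1.41 32.95
False s -0.0222 z 0.0579 F 1.29 -0.52 34.5
True s -0.0327 z 0.0576 F -0.46 0.71 35.69
end s -0.0326 z 0.0572 F -0.18 -0.17 35.79
```

Run:
```python
from st import *; import pickle
h=robot.move_l(T(-.042,.058),.006,stop_force=6); ss(h)
robot.move_l(T(-.02,.058),.05); robot.move_l(T(-.02,.15),.2); robot.move_l(T(-.10,.17),.25); robot.hold(.1)
p=eyes.read_camera("wrist"); pickle.dump(p,open("w9.pkl","wb")); cv2.imwrite("pics/w9.png",p["color"][:,:,::-1])
w=cloud(p); r=w[...,:2]-o; s=r@D;t=r@N;z=w[...,2]
k=(abs(t)<.023)&(z>.044)&(z<.05); print("rail s",np.percentile(s[k],[.5,1,50,99,99.5]).round(4))
k=(abs(t)<.023)&(z>.07)&(z<.08);print("tab s",s[k].min(),s[k].max(),k.sum())
k=(abs(t)<.0045)&(s>-.012)&(s<.045)&(z<.1);print("stick z",np.percentile(z[k],[5,50,95]))
p=eyes.read_camera("top");w=cloud(p); r=w[...,:2]-o; s=r@D;t=r@N;z=w[...,2]
k=(abs(t)<.023)&(z>.07)&(z<.08);print("top tab s",s[k].min(),s[k].max(),k.sum())
cv2.imwrite("pics/t9.png",p["color"][:,:,::-1]); print(telemetry.read_t())
```

```text
True s -0.0327 z 0.0568 F 0.45 0.91 36.5
rail s [-0.0871 -0.0858 -0.0428 -0.0191 -0.0191]
tab s -0.05629585709504686 -0.04436212383700423 938
stick z [0.03871658 0.03994851 0.04115148]
top tab s -0.6493655316138128 0.40744727050841173 342
38.1917
```

View pics/w9.png

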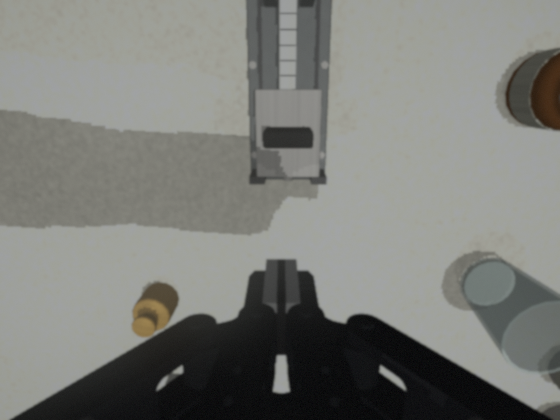

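View pics/t9.png

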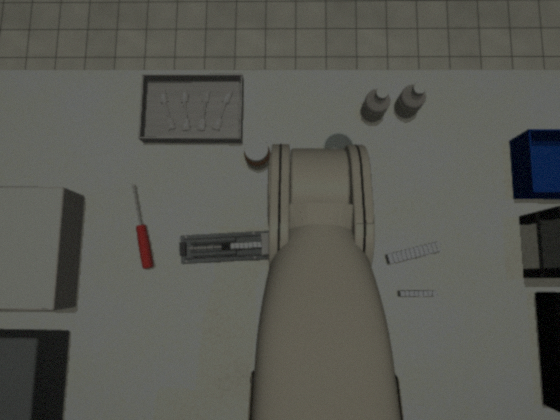

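The tab centre is at −50.3 mm (home is −50). Two pushes stopped at the same place, and the stick's top is still at 40 mm. The bystanders in view are unmoved, so I'm handing in.

```bash
python3 -c "
from station import robot,telemetry
robot.close_job(); print(telemetry.read_t())"
```

```text
the job is handed in; nothing more can be done
the job is handed in; nothing more can be done
```

The stick is loaded behind the end stop, flat on the floor and released, and the cover rail is pushed home. I handed the job in shortly after 38.2 s on the robot clock, against the 64 s limit. `close_job()` gives no verdict.

**How it went**
- **Carriage offset:** I measured c ≈ −9.5 mm with the wrist camera.
- **Insertion:** I carried the stick in level, about 13 mm over the floor, and pushed the follower to its hard stop. The measured push force was at most about 7 N. I then backed off about 1.5 mm and lowered the stick to the floor.
- **Release:** I eased the stick back until it touched the lip, so the spring would not snap it, and then opened the fingers.
- **Rail:** I pushed the tab with closed fingers until the rail stopped.

**Last checks**
- **Stick before closing the rail:** its top was level at 40 mm above the bench. It lay at about magazine x = −10 mm, within about 1 mm of the centre line.
- **Stick after closing:** the uncovered part was still at 40 mm.
- **Rail:** the tab centre was at −50.3 mm, where home is −50. Two pushes stopped at the same place.
- **Bystanders:** those visible in the last pictures looked unmoved, but I did not measure them.

**What did not go cleanly**
- **Lowering stopped early:** the first attempt tripped the force limit, apparently from nose friction on the follower. I resumed in small steps with no high force.
- **Top-camera tab check failed:** my selection also picked up points from the arm, so the tab position rests on the wrist camera and the hard-stop contact.

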